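# Hold the reading lens over the blown fuse

### The job

Find the fuse card whose red indicator flag has sprung up, pick up the reading lens by its handle, and hold it level with the glass centred over that card's fuse and at the height of the blue clip on the upright steel rule, where it is in focus. Leave the three cards untouched, the rule and its clip as they are and the other tools where they lie, and keep the fingers off the lens head. Finish while still holding the lens there, steady and in the air: do not put it down.

Things in the scene. Friction and masses are not known exactly. Their poses are not given: they have to be found in the camera images.
- loupe: reading lens, 197 mm long, about 130 g, lying level on the mat. Along its own x: black handle of rectangular section, 20 mm wide (y) and 22 mm tall (z), from x = -84 to +16 mm; thin steel neck to x = 40; round steel-rimmed lens head, 76 mm diameter and 12 mm thick, centred at x = +75. Origin on the underside of the handle, under the gripping place; own z up, head towards +x; head and handle have their undersides at z = 0. It balances within 10 mm of the origin
- lens_centre (a point): centre of the glass, at (75, 0, 6) mm in the reading lens's frame
- loupe_grip (a point): middle of the gripping place on the handle, at (0, 0, 11) mm in the reading lens's frame
- card_blown: green plug-in fuse card whose fuse has blown: a red flag stands up on its white fuse. Loose, 250 g, about 136 mm long (own x, front plate and its small grey extractor grip towards -x) by 100 mm wide (y). Origin at the centre of its underside, z up. The white fuse in a black holder (46 x 26 mm) sits at the centre; fuse top 31 mm above the card's underside, tip of the flag 42 mm, nothing else on any card higher than 31 mm
- blown_fuse (a point): centre of the top of the blown fuse (31 mm above the middle of its card's underside)
- card_good1: another fuse card, the same but with a sound fuse: no red flag. Origin at the centre of its underside
- card_good2: a third fuse card, with a sound fuse: no red flag. Origin at the centre of its underside
- rule_stand: steel rule, 26 mm wide, upright in a dark steel block (46 x 60 x 22 mm, fixed), top 160 mm above the mat, behind the cards as seen from the robot. Origin at the centre of the block's underside; the rule's width lies along its y
- rule_clip (a joint): blue clip on the rule, set by the technician to the height where the lens is in focus; value in m, 0 = middle of the clip 80 mm above the table, growing upwards to 0.05; stays where it is set (about 2 N to move)
- clip_mark (a point): middle of the blue clip's pointer, which sticks out 33 mm to the side (-y of the rule stand); the height of this point is the height for the middle of the glass
- esd_mat: grey-blue anti-static mat, 500 x 960 x 3 mm, fixed on the table; its top is 3 mm above the table. Origin at the centre of its underside
- tape_measure: yellow tape measure, 70 x 36 x 65 mm, upright; origin under its centre
- pliers: green-handled pliers lying on the mat, about 160 x 60 x 12 mm; origin under the pivot
- screwdriver: orange screwdriver, 190 mm, lying on the mat's left edge; origin under its middle
- spanner: steel spanner, 190 mm, lying on the mat's right edge; origin under its middle
- contact_jar: grey plastic jar, 60 mm diameter, 85 mm tall; origin under its centre
Not all that is in view belongs to the job. Leave any purple or turquoise look-alike of the tape_measure alone.

How it is judged:
By the outcome, as a careful person would: the job done as asked, in the order asked, and still so for the second after the job is handed in, while the arm keeps its last pose, push and grip.
It also fails if it takes over 48 s, if anything falls off the work surface, if the arm or the gripper's body presses on something with over 40 N, if the wrist force passes 120 N, or if a joint passes its speed limit or range.

### The arm

A 7-joint arm with a two-finger parallel gripper is mounted at the origin on the work surface. World frame = base frame: x ahead of the robot, y to its left, z up, the work surface at z = 0. Lengths are in m, angles in rad, forces in N, time in s.
With the tool pointing down it reaches from about 0.425 to 0.925 m from the base axis. Payload 6.8 kg.
Tool frame: the origin (TCP) lies midway between the tips of the shut fingers; the grasp point (between the pads) lies bot.grip_point_offset behind it (bot.grip_point_offset is the distance from the TCP to the grasp point, in m); z points along the fingers, y is the line along which they close (so a half turn about z gives the same grasp; the last joint's range is limited). The gripper opens to 85 mm and grips with 20 to 120 N. Pads are 22 mm wide; open, the fingers measure 114 mm over their backs; the gripper's body (76 mm by 85 mm) begins 54 mm behind the grasp point. The pads swing forward as they close: fully open they stand 13 mm farther back than shut.
Start: joints at [1.096, 0.477, 0.022, 1.555, -0.011, 1.109, -0.083], TCP at [0.242, -0.63, 0.231] pointing down, gripper open.
Joint ranges: [-2.96, 2.96], [-0.34, 2.1], [-1.41, 1.46], [0.24, 2.44], [-1.37, 4.51], [0.17, 1.92], [-2.96, 2.96]. Speed limits (rad/s): [2.39, 2.39, 3.14, 3.14, 3.14, 3.14, 3.14].

### API

Orientations are given as a unit quaternion [w, x, y, z].
In Python, from station import get_obs, cams, job, bot gives the robot as it stands.
- The arm moves only by the tool arm_command, never from a script. Its argument "rows" is a list that holds one entry, the list of rows, each a list of 5 numbers: the finger opening in mm, from 0 to 85.4, then the shift along the world's x, y, z in units of 60 mm (1.0 is 60 mm), then the turn about the world's z in units of 0.08 rad (1.0 is 0.08 rad). In form: [[[grip, x, y, z, turn], ...]]. A call has exactly 10 rows; each row shifts and turns the commanded pose from where the row before left it; what a row does not reach is not made up. A row lasts 1/8 s, in which the tool goes at most 62.5 mm and 10.7 degrees, less where a joint would pass 70% of its speed; a pose out of reach is approached as far as the arm can. A call with a number of a shift or a turn outside -1 to 1 is refused whole. A call with a gripper value outside its range is refused whole. The fingers move at their own pace and stop on an object; "newtons" is the grip in N (left out, the last holds). Time passes only in rows, so rows that do not move let the fingers close, or fill a call up. It gives the time, the measured TCP pose, the force, the opening and the grip force at its end, in the units of the state.
- get_obs(): the state, without advancing time (a new reading comes with each control period).
- cams.read_camera(name): name is "side" or "top"; returns the picture (400x640x3 uint8, red, green, blue); there is no depth.
- cams.camera_params(name): a dict with "K" (3x3 intrinsics, pixels), "k1" (the pictures are not rectified: a ray, as slopes to the right and down, at radius r is drawn at 1 + k1 r^2 times it, then the intrinsics apply), "extrinsics" (4x4, takes a point from camera to world coordinates). Camera axes: x right, y down, z forward; pixel columns grow to the right and rows downward; lengths in m; the calibration is good to about 2 mm. A picture is of the moment at which its call begins. camera_params takes no time and is no camera call.
- job.hand_in(): hands the job in; it is judged then, once.
The state is a dict: "t": time; "q": joint angles; "joint_vel": joint speeds; "joint_torque": joint torques, N m; "eef_pos": TCP position; "tool_rot": TCP orientation; "contact_force": force on the tool from outside, world axes, zero at the start; "torque": the same for the moment, N m; "gripper_width": opening from 0.0 (shut) to 1.0 (fully open); "grasp_force": force on a finger pad.
Only numpy, scipy, OpenCV 4.12 (cv2) and the standard library are available. Lean on these libraries where they do the work, as an engineer would, in place of code of your own. Each camera call takes 0.05 s, during which the arm holds its last target. There are 200 camera calls.

## Working session

There is one attempt and no reset: what is moved stays moved. The work goes in short steps, Python scripts to look and compute and a tool call to move; the robot and the scene stay as the last step left them, time stands still between calls to the robot, and variables do not carry over. Pictures are saved under pics/ and viewed, at most 10 in all, crops included, and the job is handed in when it is done.

Besides the shell and the picture viewer there is one more tool, called after "Emit:" as name([rows], argument=value, ...), one row to a line, values as JSON. arm_command: Moves the arm, as the interface text tells. Its arguments: {"type":"object","properties":{"rows":{"type":"array"},"newtons":{"type":"number"}},"required":["rows"]}

```bash
mkdir -p pics; cat > h.py <<'E'
import numpy as np, cv2
from station import get_obs, cams, job, bot
def P(n):
    p=cams.camera_params(n); return np.array(p["K"]),p["k1"],np.array(p["extrinsics"])
def ray(n,uv):
    K,k1,E=P(n); d=np.array([(uv[0]-K[0,2])/K[0,0],(uv[1]-K[1,2])/K[1,1]])
    s=d.copy()
    for _ in range(30): s=d/(1+k1*(s@s))
    return E[:3,3],E[:3,:3]@np.array([s[0],s[1],1])
def atz(n,uv,z):
    o,d=ray(n,uv); return o+d*(z-o[2])/d[2]
def proj(n,X):
    K,k1,E=P(n); c=E[:3,:3].T@(np.array(X)-E[:3,3]); s=c[:2]/c[2]; s=s*(1+k1*(s@s))
    return K[:2,:2]@s+K[:2,2]
def tri(a,uva,b,uvb):
    o1,d1=ray(a,uva);o2,d2=ray(b,uvb)
    t=np.linalg.lstsq(np.c_[d1,-d2],o2-o1,rcond=None)[0]
    p,q=o1+t[0]*d1,o2+t[1]*d2; return (p+q)/2,np.linalg.norm(p-q)
E
python3 - <<'E'
from h import *
for n in("top","side"):
    im=cams.read_camera(n); np.save(f"pics/{n}.npy",im); cv2.imwrite(f"pics/{n}0.png",im[:,:,::-1]); print(n,P(n)[2].round(3).tolist(),P(n)[0][0,0])
o=get_obs(); print(o["t"],o["eef_pos"],o["tool_rot"],bot.grip_point_offset)
E
```

```text
top [[0.092, -0.975, 0.201, 0.296], [-0.996, -0.09, 0.022, -0.037], [-0.003, -0.202, -0.979, 1.389], [0.0, 0.0, 0.0, 1.0]] 459.25709666732945
side [[-0.866, -0.378, 0.326, 0.235], [-0.499, 0.637, -0.588, 0.595], [0.015, -0.672, -0.74, 0.831], [0.0, 0.0, 0.0, 1.0]] 362.83993037798797
0.1 [ 0.24189579 -0.62959623  0.23041662] [-8.02861827e-04  9.83217092e-01  1.82437542e-01 -2.21784593e-04] 0.0187
```

View pics/top0.png

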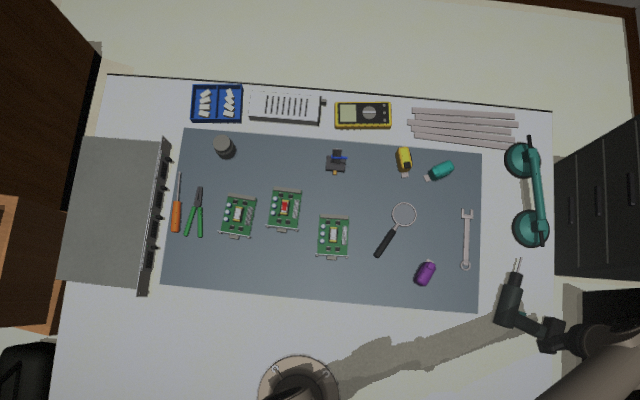

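View pics/side0.png

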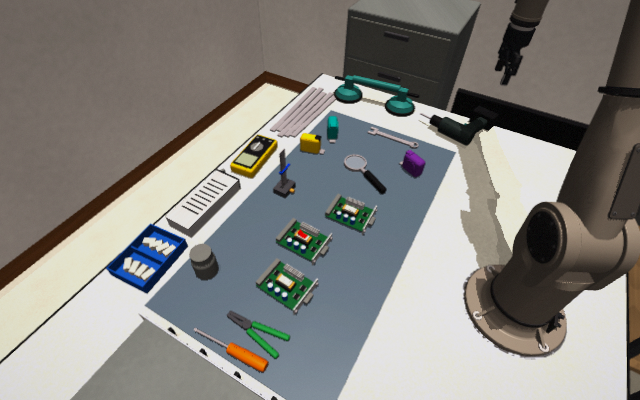

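The three cards in the top view are at (238,216), (285,208) and (333,236). The one at (285,208), which is (303,237) in the side view, shows red. The lens head is at (404,215) with its handle end at (378,254), and the rule is at (336,160). I'll confirm these in one enlarged crop.

```bash
python3 - <<'E'
from h import *
t=np.load("pics/top.npy")[:,:,::-1];s=np.load("pics/side.npy")[:,:,::-1]
r=lambda a,w,h:cv2.resize(a,(w,h),interpolation=cv2.INTER_CUBIC)
A=r(t[145:265,220:420],800,480)[:, :]  # x4
cv2.imwrite("pics/c1.png",A)
B=np.hstack([r(s[145:270,265:365],400,500),r(s[145:205,265:315],400,480)[:500] if 0 else cv2.copyMakeBorder(r(s[140:202,265:315],400,496),0,4,0,0,cv2.BORDER_CONSTANT)])
cv2.imwrite("pics/c2.png",B)
E
```

```text
(no output)
```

View pics/c1.png

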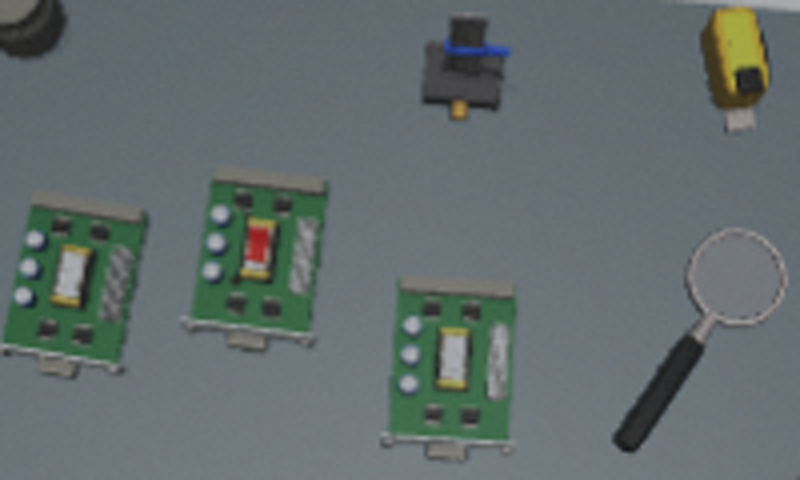

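View pics/c2.png

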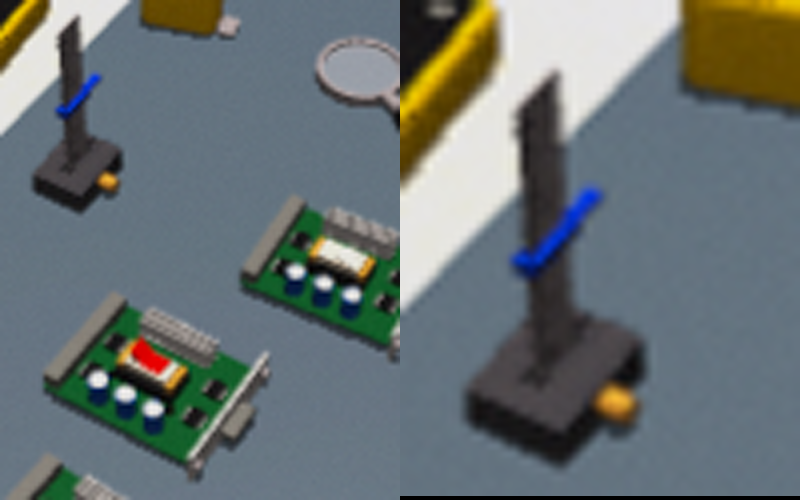

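Confirmed: only the middle card (c1 at 258,247) has the red flag; the fuses at (72,276) and (453,358) are plain white. The clip pointer runs to (508,52) in c1, and the lens rim is centred at (737,277) with the handle end at (626,448). Next I'll turn these into positions.

```bash
python3 - <<'E'
from h import *
c1=lambda x,y:np.array([220+(x+.5)/4-.5,145+(y+.5)/4-.5])
cl=lambda x,y:np.array([265+(x+.5)/4-.5,145+(y+.5)/4-.5])
cr=lambda x,y:np.array([265+(x-400+.5)/8-.5,140+(y+.5)/8-.5])
f=lambda a:np.round(np.array(a)*1000,1).tolist()
t=np.load("pics/top.npy").astype(int);s=np.load("pics/side.npy").astype(int)
def cent(im,box,ch):
    x0,y0,x1,y1=box;a=im[y0:y1,x0:x1];o=[c for c in range(3) if c!=ch]
    w=np.clip(a[...,ch]-a[...,o].max(2)-25,0,None);yy,xx=np.mgrid[y0:y1,x0:x1]
    return np.array([(w*xx).sum(),(w*yy).sum()])/w.sum(), w.sum()
b=cent(t,(322,145,355,170),2)[0],cent(s,(270,155,298,180),2)[0]
p,e=tri("top",b[0],"side",b[1]);print("clip centroid",b,f(p),f(e))
for nm,a,c in(("tip",c1(508,52),cr(598,195)),("clip other end",c1(447,47),cr(522,262)),("rule top",c1(468,18),cr(537,90)),("block knob",c1(459,108),cr(617,404))):
    p,e=tri("top",a,"side",c);print(nm,f(p),f(e))
r=cent(t,(275,195,297,220),0)[0],cent(s,(290,225,315,245),0)[0]
p,e=tri("top",r[0],"side",r[1]);print("flag",f(p),f(e))
print("holder ends z30",[f(atz("top",c1(*q),.030)) for q in((262,221),(256,278),(258,249))])
print("side holder c z30",f(atz("side",cl(152,365),.030)))
print("sound fuse 3: top",f(atz("top",c1(453,358),.034)),"side",f(atz("side",cl(343,257),.034)))
# card corners on board (board ~ z 10?)
print("card edges z12",[f(atz("top",c1(*q),.012)) for q in((212,180),(327,190),(187,325),(314,336))])
h=atz("top",c1(737,277),.012);e1=atz("top",c1(626,446),.020);e2=atz("top",c1(697,345),.020)
print("head",f(h),"hend",f(e1),"hfront",f(e2),"len",f(np.linalg.norm(h-e1)),f(np.linalg.norm(e1-e2)))
print("rim diam",f(np.linalg.norm(atz("top",c1(686,277),.015)-atz("top",c1(788,277),.015))))
d=h-e1;print("yaw",np.arctan2(d[1],d[0]))
print("side rim c", f(atz("side",(355.5,161.5),.012)), "side hend", f(atz("side",(382,190),.015)))
E
```

```text
clip centroid (array([339.07860262, 157.09918902]), array([284.6228482 , 168.13959311])) [696.2, -56.0, 89.3] 1.5
tip [695.4, -78.6, 89.4] 3.9
clip other end [696.9, -32.9, 90.3] 0.4
rule top [695.7, -46.2, 163.9] 1.4
block knob [669.1, -46.7, 17.8] 3.7
flag [545.5, 95.0, 39.1] 2.5
holder ends z30 [[566.0, 94.7, 30.0], [522.1, 94.5, 30.0], [544.3, 95.4, 30.0]]
side holder c z30 [543.3, 93.2, 30.0]
sound fuse 3: top [475.0, -58.0, 34.0] side [472.5, -57.4, 34.0]
card edges z12 [[598.1, 138.3, 12.0], [598.3, 49.2, 12.0], [484.3, 144.5, 12.0], [484.9, 47.7, 12.0]]
head [559.4, -268.9, 12.0] hend [422.8, -192.2, 20.0] hfront [503.2, -240.3, 20.0] len 156.8 93.7
rim diam 78.1
yaw -0.5114026735840222
side rim c [556.5, -273.5, 12.0] side hend [427.2, -193.1, 15.0]
```

The measurements are consistent: rule top is 164 mm against an expected 163, the rim is 78 mm against 76, and the fuse agrees between the two views. The results:
- Fuse at about (0.544, 0.0945).
- Clip height about 0.0895.
- Lens grip at about (0.493, -0.2335), yaw -0.515.

Next I'll go above the handle.

Emit:
arm_command([
  [[60,0.3,0.5,0,-1],[60,0.4,0.6,0,-1],[60,0.4,0.7,0,-1],[60,0.45,0.7,0,-1],[60,0.45,0.7,-0.1,-1],[60,0.45,0.7,-0.3,-1],[60,0.45,0.7,-0.3,-1],[60,0.45,0.7,-0.3,-1],[60,0.45,0.7,-0.4,-1],[60,0.38,0.6,-0.4,-1]],
], newtons=40)

```text
t: 1.35
eef_pos: [0.4937, -0.2322, 0.1225]
tool_rot: [-0.0, 0.976, -0.216, 0.0]
contact_force: [-0.1, -0.0, 1.1]
gripper_width: 0.702
grasp_force: 0.0
```

Emit:
arm_command([
  [[60,0,0,0,-1],[60,0,0,0,0],[60,0,0,0,0],[60,0,0,0,0],[60,0,0,0,0],[60,0,0,0,0],[60,0,0,0,0],[60,0,0,0,0],[60,0,0,0,0],[60,0,0,0,0]],
])

```text
t: 2.6
eef_pos: [0.4929, -0.2341, 0.1233]
tool_rot: [0.0, 0.967, -0.254, -0.0]
contact_force: [-0.1, 0.0, -0.4]
gripper_width: 0.703
grasp_force: 0.0
```

```bash
python3 - <<'E'
from h import *
t=cams.read_camera("top")[:,:,::-1];s=cams.read_camera("side")[:,:,::-1]
r=lambda a,w,h:cv2.resize(a,(w,h),interpolation=cv2.INTER_CUBIC)
cv2.imwrite("pics/d1.png",np.hstack([r(t[190:290,350:450],400,400),r(s[110:210,320:420],400,400)]))
o=get_obs();print(o["t"],o["eef_pos"],o["tool_rot"],o["q"],o["gripper_width"])
E
```

```text
2.7 [ 0.49290567 -0.23407086  0.12329743] [ 1.75912315e-05  9.67272422e-01 -2.53740144e-01  6.92934589e-06] [ 0.31864357  0.39799762  0.01286432  1.96498027 -0.00705058  0.77864033
 -1.74836478] 0.7043478684952933
```

View pics/d1.png

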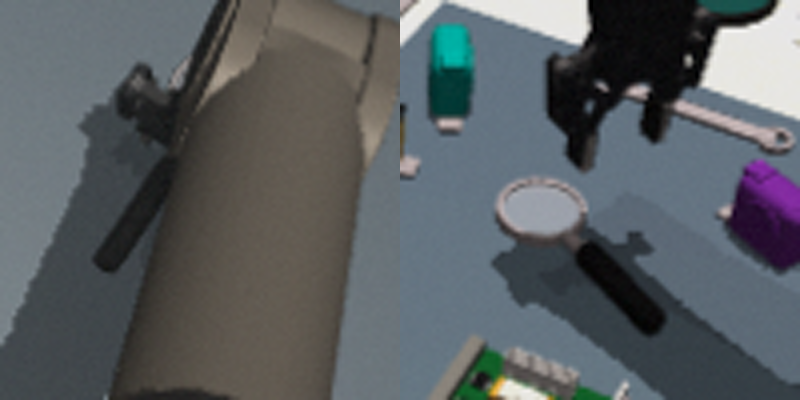

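The fingers straddle the handle (side crop, handle from (590,245) to (655,325)) and nothing is in the way. I'll descend.

Emit:
arm_command([
  [[60,0,0,-0.3,0],[60,0,0,-0.4,0],[60,0,0,-0.4,0],[60,0,0,-0.3,0],[60,0,0,-0.2,0],[60,0,0,-0.15,0],[60,0,0,-0.1,0],[60,0,0,-0.07,0],[60,0,0,0,0],[60,0,0,0,0]],
])

```text
t: 3.95
eef_pos: [0.4931, -0.2342, 0.0084]
tool_rot: [0.0, 0.967, -0.254, 0.0]
contact_force: [-0.9, 0.1, 1.5]
gripper_width: 0.701
grasp_force: 0.0
```

Emit:
arm_command([
  [[35,0,0,0,0],[30,0,0,0,0],[25,0,0,0,0],[20,0,0,0,0],[10,0,0,0,0],[5,0,0,0,0],[5,0,0,0,0],[5,0,0,0,0],[5,0,0,0,0],[5,0,0,0,0]],
], newtons=50)

```text
t: 5.2
eef_pos: [0.4932, -0.2339, 0.0084]
tool_rot: [-0.0, 0.967, -0.254, 0.0]
contact_force: [-0.5, 1.7, 5.1]
gripper_width: 0.22
grasp_force: 50.0
```

Gripped (about 20 mm). I'll lift straight up and traverse towards the fuse at height.

Emit:
arm_command([
  [[5,0,0,0.1,0],[5,0,0,0.2,0],[5,0,0,0.3,0],[5,0,0,0.3,0],[5,0,0,0.3,0],[5,0,0,0.3,0],[5,0,0,0.2,0],[5,0,0,0.1,0],[5,0,0,0,0],[5,0,0,0,0]],
])

```text
t: 6.45
eef_pos: [0.4924, -0.2339, 0.1155]
tool_rot: [-0.0, 0.967, -0.254, -0.001]
contact_force: [0.5, 0.2, -1.4]
gripper_width: 0.218
grasp_force: 49.2
```

Emit:
arm_command([
  [[5,-0.02,0.2,0,0],[5,-0.02,0.4,0,0],[5,-0.02,0.6,0,0],[5,-0.03,0.8,0,0],[5,-0.03,0.9,0,0],[5,-0.03,0.9,0,0],[5,-0.03,0.8,0,0],[5,-0.02,0.7,0,0],[5,-0.02,0.5,0,0],[5,-0.01,0.3,0,0]],
])

```text
t: 7.7
eef_pos: [0.4782, 0.1341, 0.1158]
tool_rot: [-0.0, 0.968, -0.252, -0.0]
contact_force: [0.0, 0.4, -1.4]
gripper_width: 0.222
grasp_force: 49.2
```

Emit:
arm_command([
  [[5,0,0,-0.1,0],[5,0,0,-0.2,0],[5,0,0,-0.1,0],[5,0,0,0,0],[5,0,0,0,0],[5,0,0,0,0],[5,0,0,0,0],[5,0,0,0,0],[5,0,0,0,0],[5,0,0,0,0]],
])

```text
t: 8.95
eef_pos: [0.4791, 0.1319, 0.0921]
tool_rot: [-0.0, 0.967, -0.254, 0.0]
contact_force: [-0.1, -0.1, -1.0]
gripper_width: 0.22
grasp_force: 49.2
```

```bash
python3 - <<'E'
from h import *
t=cams.read_camera("top");s=cams.read_camera("side");np.save("pics/t2.npy",t);np.save("pics/s2.npy",s)
r=lambda a,w,h:cv2.resize(a[:,:,::-1],(w,h),interpolation=cv2.INTER_CUBIC)
cv2.imwrite("pics/e1.png",np.hstack([r(t[150:270,240:340],400,480),r(s[160:280,250:350],400,480)]))
o=get_obs();print(o["t"],o["eef_pos"],o["gripper_width"],o["grasp_force"],o["q"][6],o["torque"])
E
```

```text
9.05 [0.47908246 0.13188614 0.09211065] 0.21811674765641925 49.18232560157776 -2.536398643892515 [ 0.04592021  0.00824131 -0.01077086]
```

View pics/e1.png

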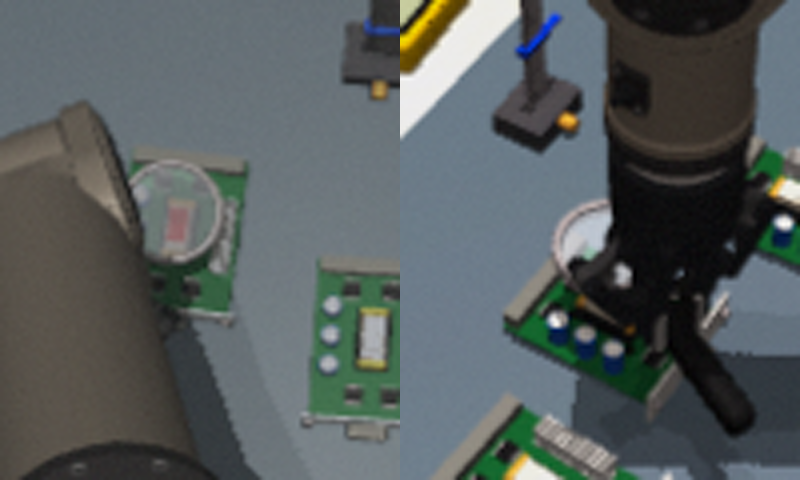

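The lens is held level over the red-flagged card: the rim in the top crop is centred near (172,211), with its right edge at x=222, top at y=159 and bottom at y=263. I'll compare this with the predicted rim pose.

```bash
python3 - <<'E'
from h import *
f=lambda a:np.round(np.array(a)*1000,1).tolist()
print("lens c from top",f(atz("top",(282.4,202.4),.0927)))
a=np.linspace(0,2*np.pi,200)
def rim(n,c,ox,oy,dx=0,R=.038):
    q=np.array([proj(n,[c[0]+R*np.cos(i),c[1]+R*np.sin(i),c[2]+h]) for i in a for h in(-.006,.006)])
    return (q-[ox,oy]+.5)*4-.5+[dx,0]
for c in([.5440,.0945,.0927],[.5440,.0945,.0887],[.5440,.0945,.0967]):
    t=rim("top",c,240,150);s=rim("side",c,250,160,400)
    print(c,"top L,R,T,B",t[:,0].min().round(1),t[:,0].max().round(1),t[:,1].min().round(1),t[:,1].max().round(1),"side L,T",s[:,0].min().round(1),s[:,1].min().round(1))
c=[.544,.0945,.0927]
A=cv2.imread("pics/e1.png")
for n,ox,oy,dx in(("top",240,150,0),("side",250,160,400)):
    q=np.array([proj(n,[c[0]+.038*np.cos(i),c[1]+.038*np.sin(i),c[2]+.006]) for i in a]);q=(q-[ox,oy]+.5)*4-.5+[dx,0]
    cv2.polylines(A,[q.round().astype(int)],True,(0,255,255),1)
B=np.hstack([cv2.resize(A[140:290,100:250],(400,400)),cv2.resize(A[180:330,540:690],(400,400))])
cv2.imwrite("pics/f1.png",B)
E
```

```text
lens c from top [545.4, 95.6, 92.7]
[0.544, 0.0945, 0.0927] top L,R,T,B 118.8 225.5 159.9 266.6 side L,T 550.3 197.9
[0.544, 0.0945, 0.0887] top L,R,T,B 119.4 225.8 161.1 267.5 side L,T 550.6 201.8
[0.544, 0.0945, 0.0967] top L,R,T,B 118.2 225.3 158.6 265.7 side L,T 550.1 194.0
```

View pics/f1.png

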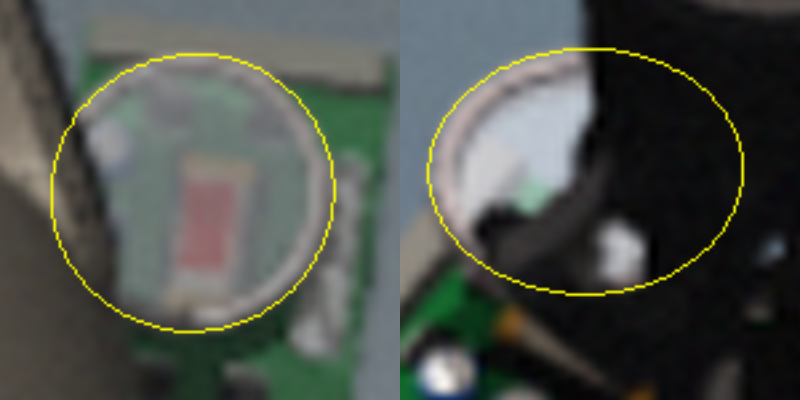

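The predicted rim matches the picture in both views and the lens is centred on the fuse to within about 1 mm. I'll lower it about 3.3 mm to the clip height (0.0895) and settle.

Emit:
arm_command([
  [[5,0,0,-0.03,0],[5,0,0,-0.025,0],[5,0,0,0,0],[5,0,0,0,0],[5,0,0,0,0],[5,0,0,0,0],[5,0,0,0,0],[5,0,0,0,0],[5,0,0,0,0],[5,0,0,0,0]],
])

```text
t: 10.3
eef_pos: [0.4791, 0.1319, 0.0888]
tool_rot: [-0.0, 0.967, -0.254, 0.0]
contact_force: [0.2, -0.9, -1.3]
gripper_width: 0.221
grasp_force: 49.2
```

```bash
python3 -c "
from station import job;print(job.hand_in())"
```

```text
the job is handed in; nothing more can be done
None
```

I handed the job in at about 10 s with the lens still held level and steady, centred to within about 1 mm over the red-flagged card's fuse, with the glass at about 89.5 mm to match the blue clip; no verdict came back.

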